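# Close the hold-down frame over the loaded board

## Robot

A 7-joint arm with a two-finger parallel gripper is mounted at the origin on the work surface. World frame = base frame: x ahead of the robot, y to its left, z up, the work surface at z = 0. Lengths are in m, angles in degrees, forces in N, time in s.
With the tool pointing down it reaches from about 0.4 to 0.85 m from the base axis. Payload 6.9 kg.
Tool frame: the origin (TCP) lies between the finger pads; the fingertips stand 17 mm ahead of it and the grasp point (between the pads) lies 2 mm behind it; z points along the fingers, x is the direction in which the jaws open and shut, and the axes are right-handed (so a half turn about z gives the same grasp; the last joint's range is limited). The gripper opens to 85 mm and grips with 20 to 120 N. Pads are 22 mm wide; open, the fingers measure 114 mm over their backs; the gripper's body (76 mm by 85 mm) begins 54 mm behind the grasp point. The pads swing forward as they close: fully open they stand 13 mm farther back than shut.
Start: joints at [74.284, 29.078, -13.613, 85.955, 7.202, 65.827, -8.869], TCP at [0.232, -0.58, 0.248] pointing down, gripper open.
Joint ranges: [-176.47, 176.47], [-13.61, 117.27], [-81.72, 77.17], [0.22, 143.17], [-87.28, 267.28], [10, 112.55], [-165.47, 165.47]. Speed limits (degrees/s): [136.94, 136.94, 180, 180, 180, 180, 180].

## Interface

Orientations are given as [roll, pitch, yaw] about the fixed x, y, z axes, in that order (R = Rz(yaw) Ry(pitch) Rx(roll)).
In Python, from rig import arm gives the robot as it stands.
- The arm moves only by the tool servo_tool, never from a script. Its argument "targets" is a list that holds one entry, the list of rows, each a list of 5 numbers: the shift along the tool's x, y, z in cm, then the turn about the tool's z in degrees, then the gripper's target within -1 to 1 (shut at 1, half-way at 0, fully open at -1). A call has 1 to 8 rows; each row shifts and turns the commanded pose from where the row before left it, along the tool's axes as they then stand; what a row does not reach is not made up. A row lasts 1/10 s, in which the tool goes at most 50 mm and 8.59 degrees, less where a joint would pass 70% of its speed; a pose out of reach is approached as far as the arm can. A call is refused whole if a number of a shift passes 5 or a number of a turn 8.59, either way. A call with a gripper value outside its range is refused whole. The fingers move at their own pace and stop on an object; the grip force is fixed at half the most. Time passes only in rows, so rows that do not move let the fingers close. It gives the time, the measured TCP pose, the force and the opening at its end, in the units of the state.
- arm.get_state(): the state, without advancing time (a new reading comes with each control period).
- arm.get_image(name): name is "side" or "top"; returns (picture, depth): 480x640x3 uint8, blue, green, red; 480x640 float32, m along the optical axis (not along the pixel's ray), 0 where there is no reading.
- arm.camera_model(name): a dict with "fx", "fy", "cx", "cy" (pixels), "k1" (the pictures are not rectified: a ray, as slopes to the right and down, at radius r is drawn at 1 + k1 r^2 times it, then the intrinsics apply), "rvec" (rotation vector, rad) and "tvec" (3), from world to camera coordinates, as OpenCV has them. Camera axes: x right, y down, z forward; pixel columns grow to the right and rows downward; lengths in m; the calibration is good to about 2 mm. A picture is of the moment at which its call begins. camera_model takes no time and is no camera call.
- arm.sign_off(): hands the job in, once; it reports no verdict.
The state is a dict: "clock": time; "joint_pos": joint angles; "joint_velocities": joint speeds; "joint_torque": joint torques, N m; "tool_pos": TCP position; "orientation": TCP orientation; "ft_force": force on the tool from outside, world axes, zero at the start; "wrist_torque": the same for the moment, N m; "finger_gap": finger opening in m.
Only numpy, scipy, OpenCV 4.12 (cv2) and the standard library are available. Lean on these libraries where they do the work, as an engineer would, in place of code of your own. Each camera call takes 0.05 s, during which the arm holds its last target.

## Task

One of the two test fixtures holds a green circuit board; the other is empty. Take the steel handle of the hold-down frame that stands open at the loaded fixture, swing the frame over and lower it gently until it rests fully home over the board, then let go and move clear. Do not let it drop shut, and leave the empty fixture's frame standing open.

Things in the scene. Friction and masses are not known exactly. Their poses are not given: they have to be found in the camera images.
- loaded_frame_handle (a point): Centre of the steel handle bar of the black hold-down frame (120 long, 114 wide, 12 mm thick, 0.25-0.5 kg) at the fixture with the green board. Bar 10 mm round, along y, parallel to the hinge, 90 mm free between two arms. The frame leans back away from the robot, bar uppermost, 0.21 m above the table; shut, the bar is 0.10 m up, nothing below. The bar turns with the frame: let it turn in the grip.
- loaded_frame_hinge (a point): Middle of that frame's hinge axis, 70 mm above the table at the fixture's far edge; fixed. y: hinge axis, z up, x level, away from the fixture's front. Shut, the bar's centre is at (-155, 0, 30) mm in these axes and the frame's free edge at x = -120; the bar circles the hinge at 158 mm. Fixture: grey block 135 long, 150 wide, 48 mm high, orange stops at its front, turned up to 29 degrees.
- loaded_frame (a joint): Angle of the frame at the loaded fixture, rad: 0 = shut, level on its stop; 1.57 = upright; 1.85 = fully open, leaning back on its stop, as at the start. The hinge turns easily: past upright the frame falls shut unless held.
- empty_frame (a joint): Angle of the identical frame at the other fixture, whose black nest is empty with brass pins showing; same meaning. Starts open at 1.85 and must stay open.
Mind the look-alikes: they are no part of the job. What is shaped like the part that bears empty_frame but pink is not meant.

How it is judged (in metres and radians):
On the way:
1. the loaded fixture's frame has been swung over past upright (value of joint loaded_frame below 1.3 rad), for 0.1 s.
At the end, for the whole second after the job is handed in: The frame over the green board is shut on its stop (within 0.07 rad, about 11 mm at the handle) and at rest, and the empty fixture's frame still stands open (above 1.65 rad) (value of joint loaded_frame below 0.07 rad and velocity of joint loaded_frame between -0.05 and 0.05 rad/s and value of joint empty_frame above 1.65 rad); the robot touches nothing.
It fails at once if the loaded frame dropped or slammed: closing faster than 2.5 rad/s (0.4 m/s at the handle) within the last 0.3 rad (value of joint loaded_frame below 0.3 rad and velocity of joint loaded_frame below -2.5 rad/s).
It fails at once if the empty fixture's frame was swung off its open stop by more than 0.2 rad (value of joint empty_frame below 1.65 rad).
It also fails if it takes over 40 s, if anything falls off the work surface, if the arm or the gripper's body presses on something with over 40 N, if the wrist force passes 120 N, or if a joint passes its speed limit or range.

## Working session

There is one attempt and no reset: what is moved stays moved. The work goes in short steps, Python scripts to look and compute and a tool call to move; the robot and the scene stay as the last step left them, time stands still between calls to the robot, and variables do not carry over. Pictures are saved under pics/ and viewed, and the job is handed in when it is done.

Besides the shell and the picture viewer there is one more tool, called after ">>>" as name(argument=value, ...), one argument or row to a line, values as JSON. servo_tool: Moves the arm, as the interface text tells. Its arguments: {"type":"object","properties":{"targets":{"type":"array"}},"required":["targets"]}

```bash
mkdir -p pics; python3 - <<'E'
from rig import arm
import cv2
for n in("side","top"):
    p,d=arm.get_image(n); cv2.imwrite(f"pics/{n}0.png",p)
    import numpy as np; np.save(f"pics/{n}0.npy",d)
    print(n,arm.camera_model(n))
s=arm.get_state();print(s)
E
```

```text
side {'fx': 441.99546275884893, 'fy': 441.99546275884893, 'cx': 318.11618708587696, 'cy': 242.29646259098803, 'k1': -0.10184927798748795, 'rvec': array([ 2.1201033 , -0.73994669,  0.38536252]), 'tvec': array([-0.3996098 ,  0.33104806,  0.51805126])}
top {'fx': 443.7170797270147, 'fy': 443.7170797270147, 'cx': 319.40639669913145, 'cy': 240.77304492626342, 'k1': -0.07746915662640287, 'rvec': array([ 2.14068841, -2.19448862,  0.17222903]), 'tvec': array([0.0990823 , 0.5892994 , 0.89923276])}
{'clock': 0.1, 'joint_pos': array([ 74.28420597,  29.12264055, -13.60924066,  86.00304264,
         7.20210213,  65.82439138,  -8.86963638]), 'joint_velocities': array([-0.11439267, -0.03074165,  0.02463186, -0.1125388 , -0.02937064,
        0.0518061 ,  0.04697042]), 'joint_torque': array([-6.60707054e-03, -6.21836185e+01, -2.19535947e+00, -2.50203305e+01,
        1.24199959e-02,  7.85147538e-03,  2.60392625e-05]), 'tool_pos': array([ 0.23148512, -0.58011119,  0.2474952 ]), 'orientation': array([ 1.79998756e+02,  9.13296067e-02, -6.82393213e+01]), 'ft_force': array([ 0.24174847, -0.88545065,  0.4533489 ]), 'wrist_torque': array([-0.00739643, -0.01463116, -0.03202913]), 'finger_gap': 0.0855244446841325}
```

View pics/side0.png

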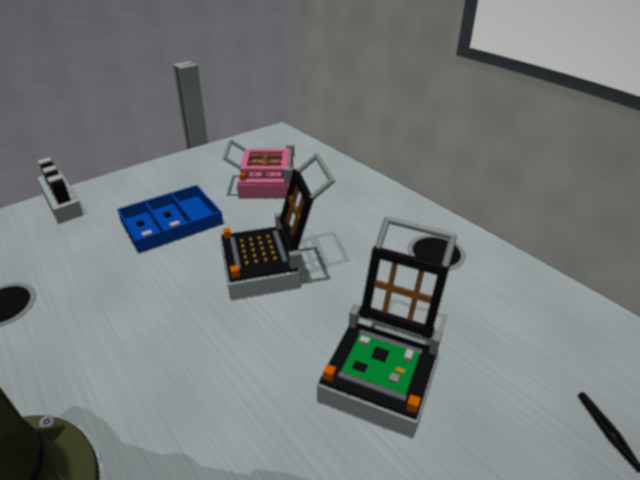

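View pics/top0.png

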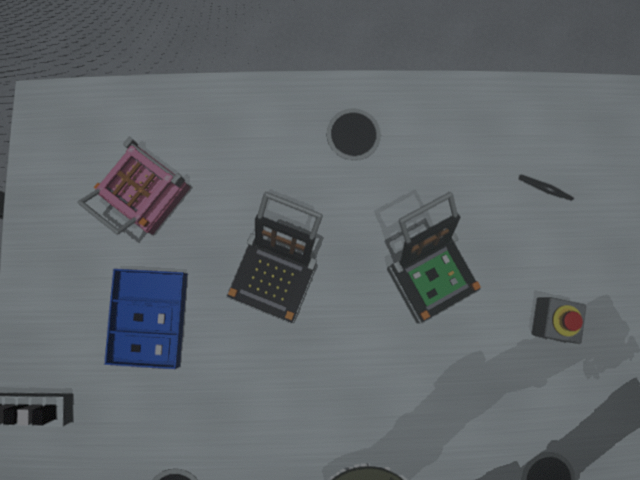

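Side: the green-board fixture is at about (380,365), with its open frame's bar at about (418,228). The empty nest with brass pins is at (262,250), and the pink look-alike is at (265,170). Top: green board at (435,278) with its bar around (428,207), empty nest at (275,280), pink at (140,185). The one meant is the fixture with the green board. I'll confirm that in enlarged crops.

```bash
python3 - <<'E'
import cv2
p=cv2.imread("pics/top0.png");cv2.imwrite("pics/topc.png",cv2.resize(p[180:330,370:500],None,fx=4.0,fy=4.0,interpolation=cv2.INTER_CUBIC)) 
p=cv2.imread("pics/side0.png");cv2.imwrite("pics/sidec.png",cv2.resize(p[205:445,305:465],None,fx=2.5,fy=2.5,interpolation=cv2.INTER_CUBIC))
E
```

```text
(no output)
```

View pics/topc.png

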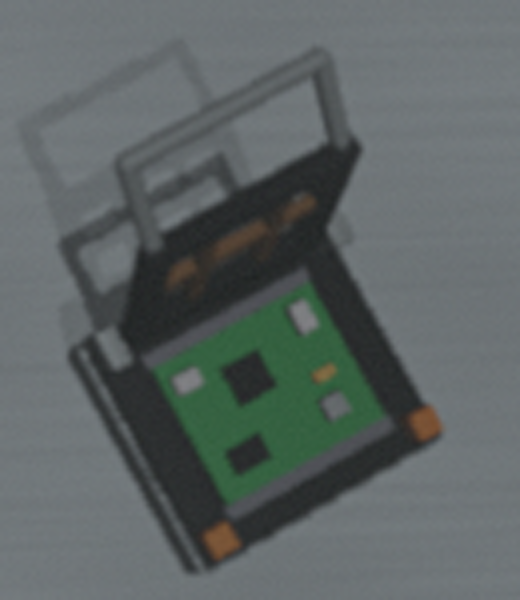

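View pics/sidec.png

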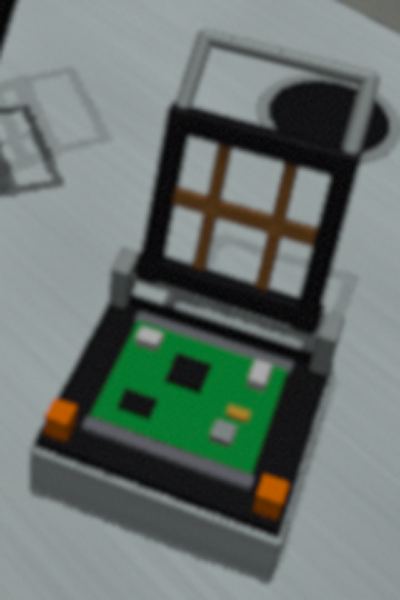

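The crops confirm the green board and the open frame. The bar's ends are at about (401,221) and (450.5,194) in the top view, and (386,220) and (454,236) in the side view. Next I triangulate them and cross-check with depth.

```bash
cat > h.py <<'E'
import numpy as np, cv2
from rig import arm
def cam(n):
    m=arm.camera_model(n);K=np.array([[m['fx'],0,m['cx']],[0,m['fy'],m['cy']],[0,0,1]])
    return K,np.array([m['k1'],0,0,0,0.]),cv2.Rodrigues(m['rvec'])[0],m['tvec'],m['rvec']
def und(n,uv):
    K,D,*_=cam(n);return cv2.undistortPoints(np.array(uv,float).reshape(-1,1,2),K,D).reshape(-1,2)
def tri(a,b):
    P=[np.c_[cam(n)[2],cam(n)[3]] for n in("top","side")]
    X=cv2.triangulatePoints(*P,und("top",a).T,und("side",b).T);return (X[:3]/X[3]).T
def proj(n,X):
    K,D,R,t,r=cam(n);return cv2.projectPoints(np.array(X,float).reshape(-1,1,3),r,t,K,D)[0].reshape(-1,2)
def plane(n,uv,z):
    K,D,R,t,r=cam(n);c=-R.T@t;d=np.c_[und(n,uv),np.ones(len(np.atleast_2d(uv)))]@R
    return c+d*((z-c[2])/d[:,2])[:,None]
E
python3 - <<'E'
from h import *
C=lambda l:[(370+x/4,180+y/4) for x,y in l]
S=lambda l:[(305+x/2.5,205+y/2.5) for x,y in l]
# bar ends, orange stop top centers, board corners (far-left, far-right, near-right, near-left)
t=C([(125,163),(322,55)]);s=S([(203,38),(372,76)])
X=tri(t,s);print(X.round(4),np.linalg.norm(X[0]-X[1]),proj("top",X)-t,proj("side",X)-s)
v=X[1]-X[0];print("yaw of bar",np.degrees(np.arctan2(v[1],v[0])))
print("top bar at z=.21",plane("top",t,.21).round(4));print("side",plane("side",s,.21).round(4))
t=C([(222,537),(425,420)]);s=S([(62,412),(272,487)])
Y=tri(t,s);print(Y.round(4));v=Y[1]-Y[0];print(np.degrees(np.arctan2(v[1],v[0])))
t=C([(153,362),(303,277),(388,415),(232,505)]);s=S([(137,318),(290,365),(253,473),(92,420)])
B=tri(t,s);print(B.round(4),B.mean(0))
for i,j in((0,1),(3,2),(0,3),(1,2)):
    v=B[j]-B[i];print(np.degrees(np.arctan2(v[1],v[0])),np.linalg.norm(v))
E
```

```text
[[ 0.6    -0.0529  0.2101]
 [ 0.6462 -0.1427  0.213 ]] 0.10108802983244783 [[-0.40579434  0.53493922]
 [-0.34621868  0.39389678]] [[ 0.75957652 -0.15224384]
 [ 0.61389277 -0.15914991]]
yaw of bar -62.78578010588912
top bar at z=.21 [[ 0.6009 -0.0536  0.21  ]
 [ 0.6476 -0.1444  0.21  ]]
side [[ 0.5989 -0.0524  0.21  ]
 [ 0.6491 -0.1402  0.21  ]]
[[ 0.4322 -0.1262  0.0633]
 [ 0.488  -0.2353  0.0646]]
-62.91269698682317
[[ 0.5214 -0.0962  0.054 ]
 [ 0.5661 -0.1803  0.0532]
 [ 0.4917 -0.2194  0.0557]
 [ 0.4478 -0.1352  0.0522]] [ 0.50675136 -0.15776033  0.05378681]
-61.959123191945906 0.09520099448023643
-62.488918878087766 0.09497007745171124
-152.08166633378255 0.08323359830382521
-152.28342105984814 0.08412973043808307
```

>>> servo_tool(
  targets=[
    [[0,0,-3,0,-1],[0,0,-3.5,0,-1],[-1.9,-3.4,-0.5,0,-1],[-1.9,-3.4,-0.5,0,-1],[-1.9,-3.4,-0.5,0,-1],[-1.9,-3.4,0,0,-1],[-1.9,-3.4,0,0,-1],[-1.9,-3.4,0,0,-1]],
  ],
)

```text
clock: 0.9
tool_pos: [0.3795, -0.3975, 0.328]
orientation: [180.0, 0.0, -68.2]
ft_force: [0.7, -0.5, 0.9]
finger_gap: 0.0853
```

>>> servo_tool(
  targets=[
    [[-1.9,-3.4,0,-8,-1],[0,0,0,-8,-1],[0,0,0,-8,-1],[0,0,0,-8,-1],[0,0,0,-8,-1],[0,0,0,-8,-1],[0,0,0,0,-1]],
  ],
)

```text
clock: 1.6
tool_pos: [0.4032, -0.3687, 0.3279]
orientation: [-180.0, 0.0, -20.1]
ft_force: [-0.3, -0.7, 0.7]
finger_gap: 0.0856
```

>>> servo_tool(
  targets=[
    [[0,0,0,-8,-1],[0,0,0,-8,-1],[0,0,0,-8,-1],[0,0,0,-8,-1],[0,0,0,-8,-1],[0,0,0,-7.5,-1],[0,0,0,0,-1]],
  ],
)

```text
clock: 2.3
tool_pos: [0.4032, -0.3687, 0.328]
orientation: [-180.0, 0.0, 27.1]
ft_force: [-0.7, 0.5, 0.2]
finger_gap: 0.0855
```

```bash
python3 - <<'E'
from h import *
s=arm.get_state();p=s['tool_pos'];print(p,s['orientation'],s['joint_pos'].round(1))
y=np.radians(s['orientation'][2]);ex=np.array([np.cos(y),np.sin(y)]);ey=np.array([ex[1],-ex[0]])
d=np.array([.6235,-.098])-p[:2];print(d@ex*100,d@ey*100)
E
```

```text
[ 0.40317586 -0.36874975  0.32796012] [-1.79954675e+02  4.71180941e-03  2.71406725e+01] [ 66.5  21.6 -39.5  89.7  14.1  73.8  52.2]
31.957380995036903 -14.043052908890447
```

>>> servo_tool(
  targets=[
    [[4,-1.75,0,0,-1],[4,-1.75,0,0,-1],[4,-1.75,0,0,-1],[4,-1.75,0,0,-1],[4,-1.75,0,0,-1],[4,-1.75,0,0,-1],[4,-1.75,0,0,-1],[4,-1.75,0,0,-1]],
  ],
)

```text
clock: 3.1
tool_pos: [0.6246, -0.0963, 0.3281]
orientation: [180.0, 0.0, 26.8]
ft_force: [0.8, -0.7, -0.0]
finger_gap: 0.0855
```

>>> servo_tool(
  targets=[
    [[0,0,1.5,0,-0.3],[0,0,1.5,0,-0.3],[0,0,0,0,-0.3],[0,0,0,0,-0.3]],
  ],
)

```text
clock: 3.5
tool_pos: [0.6237, -0.0979, 0.2983]
orientation: [-180.0, 0.0, 27.0]
ft_force: [0.1, -0.7, 0.2]
finger_gap: 0.0556
```

```bash
python3 - <<'E'
from h import *
s=arm.get_state();p=s['tool_pos'];print(p,s['orientation'],s['joint_pos'].round(1),s['finger_gap'])
for n in("side","top"):
    q,d=arm.get_image(n)
    c=proj(n,[[.6235,-.098,.22]])[0].astype(int);print(n,c)
    x0,y0=max(c[0]-100,0),max(c[1]-75,0);print(x0,y0)
    cv2.imwrite(f"pics/{n}1.png",cv2.resize(q[y0:y0+150,x0:x0+200],None,fx=4,fy=4,interpolation=cv2.INTER_CUBIC))
E
```

```text
[ 0.62365607 -0.09788618  0.29834533] [-1.79985899e+02  3.61070715e-02  2.70399469e+01] [ 29.5  31.2 -40.1  79.8  20.1  76.2  15.8] 0.05561527475196554
side [421 222]
321 147
top [427 206]
327 131
```

View pics/side1.png

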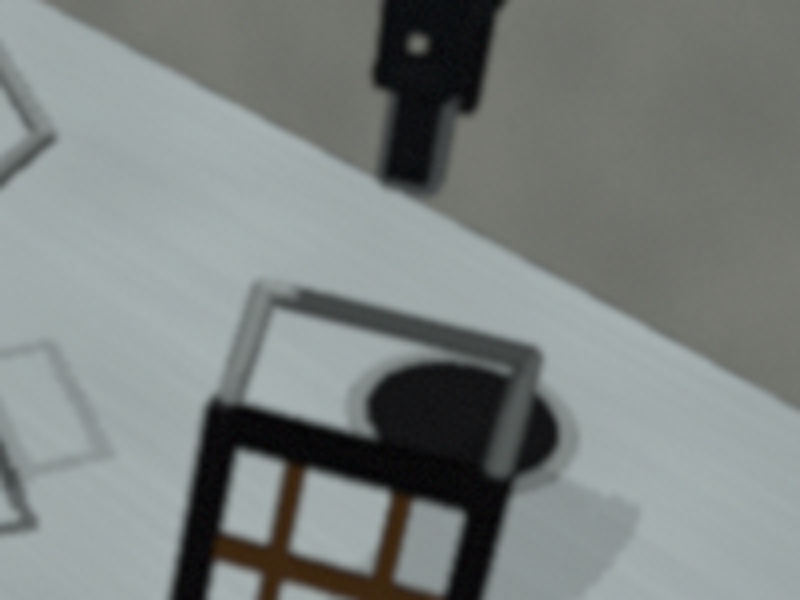

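View pics/top1.png

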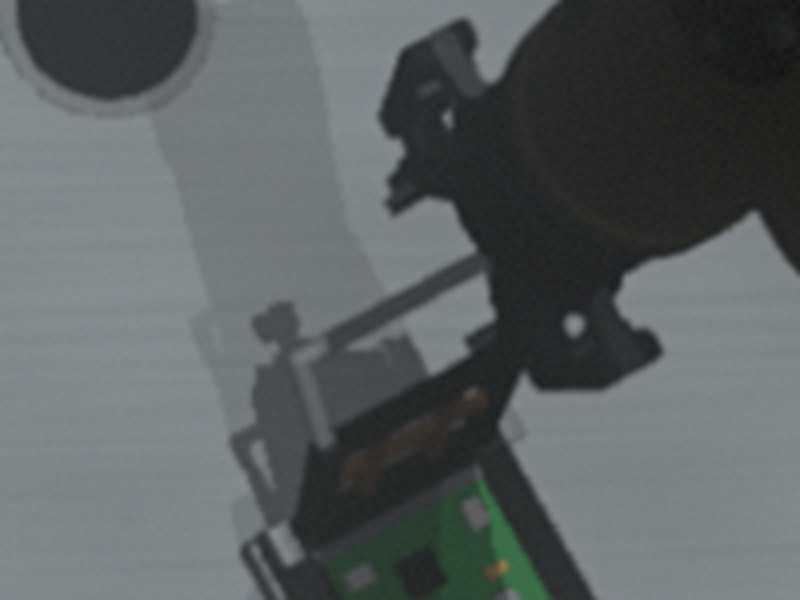

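The side view shows the fingers above the middle of the bar: tip at crop (412,185), bar middle at (400,320). The top view shows them straddling it. Descending.

>>> servo_tool(
  targets=[
    [[0,0,2,0,-0.3],[0,0,2,0,-0.3],[0,0,2,0,-0.3],[0,0,1.5,0,-0.3],[0,0,1.3,0,-0.3],[0,0,0,0,-0.3],[0,0,0,0,-0.3]],
  ],
)

```text
clock: 4.3
tool_pos: [0.6241, -0.0978, 0.211]
orientation: [180.0, -0.0, 27.2]
ft_force: [0.5, 0.2, 1.3]
finger_gap: 0.0556
```

>>> servo_tool(
  targets=[
    [[0,0,0,0,0.4],[0,0,0,0,0.4],[0,0,0,0,0.4]],
  ],
)

```text
clock: 4.6
tool_pos: [0.624, -0.0976, 0.2109]
orientation: [180.0, -0.0, 27.3]
ft_force: [-0.2, -0.6, -0.3]
finger_gap: 0.0257
```

```bash
python3 - <<'E'
from h import *
s=arm.get_state();p=s['tool_pos'];print(p,s['ft_force'],s['finger_gap'])
for n in("side",):
    q,d=arm.get_image(n)
    cv2.imwrite(f"pics/{n}2.png",cv2.resize(q[147:297,321:521],None,fx=4,fy=4,interpolation=cv2.INTER_CUBIC))
E
```

```text
[ 0.62402226 -0.09764393  0.21091887] [-0.15829993 -0.6050976  -0.34820989] 0.02567377975824981
```

View pics/side2.png

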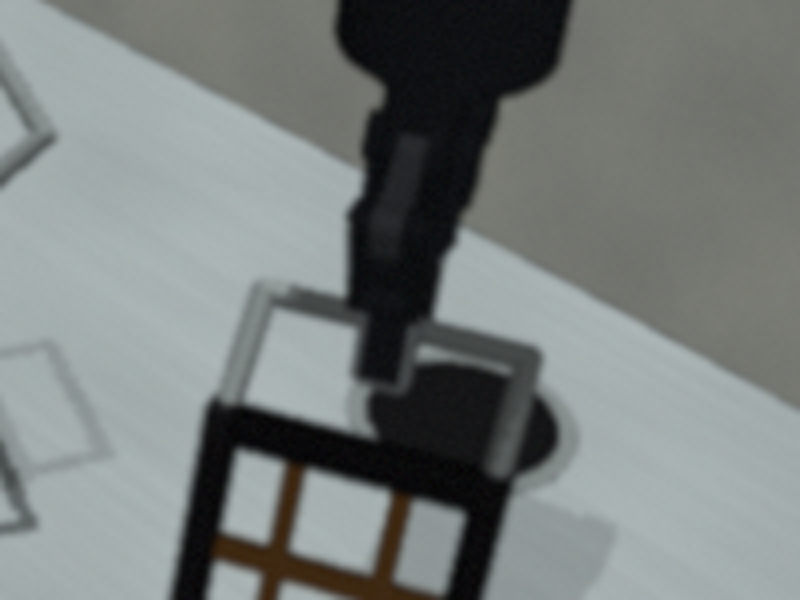

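The fingers straddle the bar at crop (385,325), with no contact force. Closing.

>>> servo_tool(
  targets=[
    [[0,0,0,0,1],[0,0,0,0,1],[0,0,0,0,1],[0,0,0,0,1]],
  ],
)

```text
clock: 5.05
tool_pos: [0.6238, -0.0977, 0.2106]
orientation: [180.0, -0.0, 27.3]
ft_force: [-1.8, -0.3, 4.3]
finger_gap: 0.0079
```

```bash
python3 - <<'E'
from h import *
s=arm.get_state();p=s['tool_pos'];print(p,s['orientation'],s['ft_force'],s['wrist_torque'],s['finger_gap'])
# arc plan in tool axes: x (away from robot, jaw dir), z down; bar angle from 116.95 deg
a=np.arange(116.95,10.9,-4);a=np.r_[a,10.95]
x=-158*np.cos(np.radians(a))/10;z=158*np.sin(np.radians(a))/10
for i in range(len(a)-1):print(i,round(a[i+1]-10.95,1),"dx %.2f dz %.2f"%(x[i+1]-x[i],-(z[i+1]-z[i])), "cum %.2f %.2f"%(x[i+1]-x[0],-(z[i+1]-z[0])))
E
```

```text
[ 0.62376359 -0.09772032  0.21060858] [ 1.79986897e+02 -7.96843871e-03  2.72556740e+01] [-1.76248438 -0.34243587  4.28220267] [-0.03769283  0.36778737 -0.02936288] 0.00790949937342416
0 102.0 dx -1.00 dz -0.47 cum -1.00 -0.47
1 98.0 dx -1.03 dz -0.39 cum -2.03 -0.86
2 94.0 dx -1.05 dz -0.32 cum -3.08 -1.18
3 90.0 dx -1.07 dz -0.25 cum -4.16 -1.43
4 86.0 dx -1.09 dz -0.17 cum -5.25 -1.60
5 82.0 dx -1.10 dz -0.10 cum -6.35 -1.69
6 78.0 dx -1.10 dz -0.02 cum -7.45 -1.71
7 74.0 dx -1.10 dz 0.06 cum -8.55 -1.65
8 70.0 dx -1.09 dz 0.14 cum -9.65 -1.52
9 66.0 dx -1.08 dz 0.21 cum -10.73 -1.31
10 62.0 dx -1.06 dz 0.29 cum -11.79 -1.02
11 58.0 dx -1.04 dz 0.36 cum -12.84 -0.66
12 54.0 dx -1.01 dz 0.43 cum -13.85 -0.23
13 50.0 dx -0.98 dz 0.50 cum -14.83 0.27
14 46.0 dx -0.94 dz 0.57 cum -15.78 0.84
15 42.0 dx -0.90 dz 0.63 cum -16.68 1.47
16 38.0 dx -0.86 dz 0.69 cum -17.54 2.17
17 34.0 dx -0.81 dz 0.75 cum -18.34 2.92
18 30.0 dx -0.75 dz 0.81 cum -19.09 3.73
19 26.0 dx -0.69 dz 0.86 cum -19.79 4.59
20 22.0 dx -0.63 dz 0.90 cum -20.42 5.49
21 18.0 dx -0.57 dz 0.95 cum -20.99 6.44
22 14.0 dx -0.50 dz 0.98 cum -21.49 7.42
23 10.0 dx -0.43 dz 1.02 cum -21.92 8.43
24 6.0 dx -0.36 dz 1.04 cum -22.27 9.48
25 2.0 dx -0.28 dz 1.07 cum -22.56 10.54
26 0.0 dx -0.11 dz 0.54 cum -22.67 11.08
```

>>> servo_tool(
  targets=[
    [[-1.0,0,-0.47,0,1],[-1.03,0,-0.39,0,1],[-1.05,0,-0.32,0,1],[0,0,0,0,1]],
  ],
)

```text
clock: 5.45
tool_pos: [0.5954, -0.1121, 0.2232]
orientation: [180.0, -0.1, 27.2]
ft_force: [2.4, 1.7, 2.5]
finger_gap: 0.0081
```

>>> servo_tool(
  targets=[
    [[-1.07,0,-0.25,0,1],[-1.09,0,-0.17,0,1],[-1.1,0,-0.1,0,1],[-1.1,0,-0.02,0,1],[-1.1,0,0.06,0,1],[0,0,0,0,1]],
  ],
)

```text
clock: 6.05
tool_pos: [0.5465, -0.1371, 0.2279]
orientation: [180.0, 0.0, 27.2]
ft_force: [-1.4, 2.6, 10.9]
finger_gap: 0.0074
```

```bash
cat > look.py <<'E'
from h import *
import sys
s=arm.get_state();print(s['tool_pos'],s['orientation'][2],s['ft_force'].round(1),s['finger_gap'])
y=np.radians(27.4);e=np.array([np.cos(y),np.sin(y)]);f=np.array([-e[1],e[0]]);d=s['tool_pos'][:2]-[.560,-.131]
zz=s['tool_pos'][2]+.002-.07;print("hinge frame x,y,z",d@e,d@f,zz,"r",np.hypot(d@e,zz),"ang",np.degrees(np.arctan2(zz,-(d@e)))-10.95)
q,_=arm.get_image("side")
cv2.imwrite(f"pics/side{sys.argv[1]}.png",cv2.resize(q[130:450,280:520],None,fx=1.8,fy=1.8,interpolation=cv2.INTER_CUBIC))
E
python3 look.py 3
```

```text
[ 0.54650326 -0.13707322  0.22791375] 27.2160794814576 [-1.4  2.6 10.9] 0.007367504899978595
hinge frame x,y,z -0.014777511819655968 0.0008192975824685663 0.15991375280410178 r 0.16059509080750706 ang 73.77033377060737
```

View pics/side3.png

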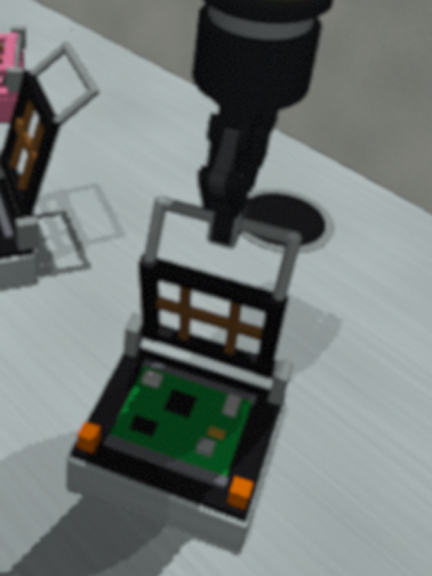

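The frame has passed upright and is still held in the grip (bar at crop (225,220)). Forces are small, so I'm continuing the arc.

>>> servo_tool(
  targets=[
    [[-1.09,0,0.12,0,1],[-1.08,0,0.2,0,1],[-1.06,0,0.28,0,1],[-1.04,0,0.36,0,1],[-1.01,0,0.43,0,1],[0,0,0,0,1]],
  ],
)

```text
clock: 6.7
tool_pos: [0.4981, -0.1618, 0.2119]
orientation: [-179.9, 0.2, 27.2]
ft_force: [-2.6, 2.9, 3.2]
finger_gap: 0.0076
```

>>> servo_tool(
  targets=[
    [[-0.98,0,0.5,0,1],[-0.94,0,0.57,0,1],[-0.9,0,0.63,0,1],[-0.86,0,0.69,0,1],[0,0,0,0,1]],
  ],
)

```text
clock: 7.2
tool_pos: [0.4664, -0.1782, 0.1878]
orientation: [-179.9, 0.1, 27.2]
ft_force: [-2.8, 3.8, 0.5]
finger_gap: 0.0077
```

```bash
python3 look.py 4
```

```text
[ 0.46644079 -0.17822639  0.18783963] 27.22090079132813 [-2.8  3.8  0.5] 0.007667494831675892
hinge frame x,y,z -0.10479687872655093 0.0011276142499302244 0.11983962862119116 r 0.15919774614890891 ang 37.88108351631833
```

View pics/side4.png

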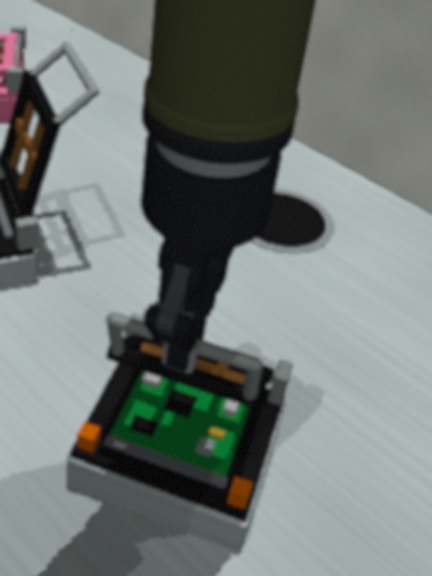

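The bar is still held at about 38°, with low forces. Continuing more slowly.

>>> servo_tool(
  targets=[
    [[-0.81,0,0.75,0,1],[-0.75,0,0.81,0,1],[-0.69,0,0.86,0,1],[-0.63,0,0.9,0,1],[0,0,0,0,1]],
  ],
)

```text
clock: 7.75
tool_pos: [0.4412, -0.1913, 0.1548]
orientation: [-179.9, 0.1, 27.2]
ft_force: [-2.7, 2.5, -1.8]
finger_gap: 0.0077
```

>>> servo_tool(
  targets=[
    [[-0.29,0,0.47,0,1],[-0.28,0,0.48,0,1],[-0.26,0,0.49,0,1],[-0.24,0,0.49,0,1],[-0.22,0,0.5,0,1],[-0.21,0,0.52,0,1],[0,0,0,0,1]],
  ],
)

```text
clock: 8.45
tool_pos: [0.4287, -0.1976, 0.126]
orientation: [-179.9, 0.1, 27.3]
ft_force: [-4.6, 4.6, -0.1]
finger_gap: 0.0075
```

```bash
python3 look.py 5
```

```text
[ 0.42870179 -0.19758387  0.12598607] 27.271139903218227 [-4.6  4.6 -0.1] 0.007492389310701946
hinge frame x,y,z -0.14721045363892354 0.0013092187175103122 0.057986074161337275 r 0.15821915957690386 ang 10.549438791236081
```

View pics/side5.png

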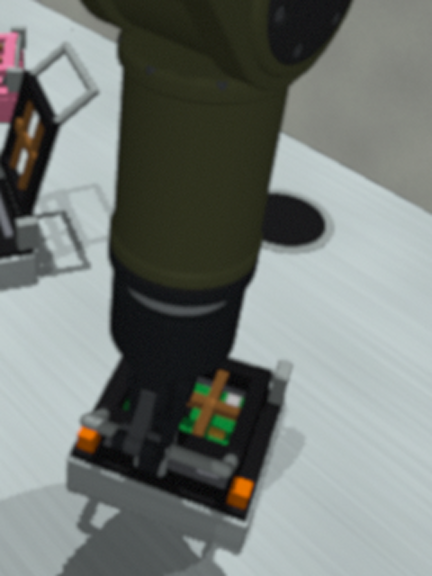

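At about 10.5° and held. Finishing in small steps while watching the force.

>>> servo_tool(
  targets=[
    [[-0.14,0,0.4,0,1],[-0.13,0,0.4,0,1],[-0.12,0,0.4,0,1],[-0.11,0,0.4,0,1],[-0.1,0,0.4,0,1],[0,0,0,0,1]],
  ],
)

```text
clock: 9.1
tool_pos: [0.4234, -0.2003, 0.106]
orientation: [-179.9, 0.1, 27.3]
ft_force: [-3.4, 4.6, -0.2]
finger_gap: 0.0082
```

>>> servo_tool(
  targets=[
    [[-0.05,0,0.2,0,1],[-0.05,0,0.2,0,1],[-0.03,0,0.2,0,1],[0,0,0,0,1]],
  ],
)

```text
clock: 9.5
tool_pos: [0.4224, -0.2009, 0.1003]
orientation: [-179.9, 0.1, 27.3]
ft_force: [-4.7, 4.9, 1.0]
finger_gap: 0.0076
```

>>> servo_tool(
  targets=[
    [[-0.03,0,0.15,0,1],[-0.02,0,0.15,0,1],[0,0,0,0,1]],
  ],
)

```text
clock: 9.8
tool_pos: [0.4221, -0.2011, 0.0986]
orientation: [180.0, 0.1, 27.3]
ft_force: [-8.3, 6.5, 18.0]
finger_gap: 0.008
```

Upward force has risen to 18 N, so the frame is on its stop. Releasing with a small opening, which leaves room for the inner finger, then rising.

>>> servo_tool(
  targets=[
    [[0,0,0,0,0.45],[0,0,0,0,0.45],[0,0,0,0,0.45],[0,0,0,0,0.45]],
  ],
)

```text
clock: 10.2
tool_pos: [0.4228, -0.2019, 0.0974]
orientation: [180.0, -0.0, 27.2]
ft_force: [-0.3, 0.4, 0.1]
finger_gap: 0.0235
```

```bash
python3 look.py 6
```

```text
[ 0.42277723 -0.2018618   0.09743179] 27.245076229593995 [-0.3  0.4  0.1] 0.023546994458930416
hinge frame x,y,z -0.154439073718076 0.00023769516995019084 0.029431786372250454 r 0.1572185025369441 ang -0.16039662529320253
```

View pics/side6.png

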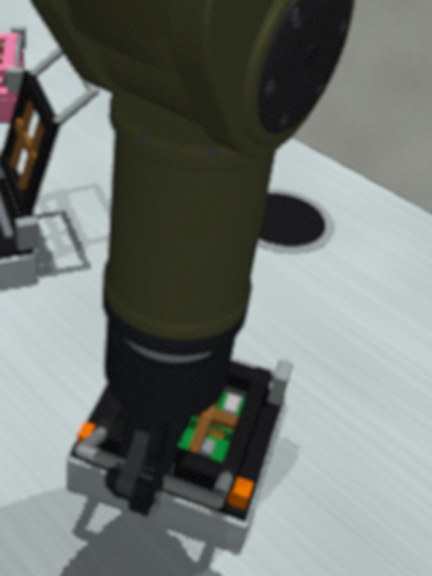

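The grip is released and force is zero. Rising gently, then moving clear.

>>> servo_tool(
  targets=[
    [[0,0,-0.7,0,0.45],[0,0,-1,0,0.45],[0,0,-1.5,0,0.45],[0,0,-2,0,0.45],[0,0,-2.5,0,0.45],[0,0,-3,0,0.45],[0,0,-3,0,0.45],[0,0,0,0,0.45]],
  ],
)

```text
clock: 11.05
tool_pos: [0.4243, -0.2016, 0.2386]
orientation: [179.7, -0.2, 27.3]
ft_force: [-0.1, 0.0, -0.5]
finger_gap: 0.0239
```

>>> servo_tool(
  targets=[
    [[0,3,-0.5,0,0.45],[0,3,0,0,0.45],[0,3,0,0,0.45],[0,3,0,0,0.45],[0,3,0,0,0.45],[0,3,0,0,0.45],[0,0,0,0,0.45],[0,0,0,0,0.45]],
  ],
)

```text
clock: 11.85
tool_pos: [0.5045, -0.3612, 0.2387]
orientation: [-179.9, -0.0, 27.2]
ft_force: [-0.6, -0.1, 0.4]
finger_gap: 0.0236
```

```bash
python3 look.py 7; python3 - <<'E'
from h import *
q,_=arm.get_image("top");cv2.imwrite("pics/top7.png",q)
# predicted shut bar ends
y=np.radians(27.4);e=np.array([np.cos(y),np.sin(y)]);f=np.array([-e[1],e[0]])
P=[[*(np.array([.56,-.131])-.155*e+s*.05*f),.1] for s in(1,-1)]
print(proj("side",P),(proj("side",P)-[280,130])*1.8,proj("top",P))
E
```

```text
[ 0.50448926 -0.36120815  0.23873412] 27.23477638587557 [-0.6 -0.1  0.4] 0.023611992781038788
hinge frame x,y,z -0.15522503202006763 -0.17883630718237545 0.17073412162249577 r 0.2307486746480599 ang 36.77407055751581
[[327.25623283 381.16009091]
 [402.42215089 408.69501813]] [[ 85.06121909 452.08816364]
 [220.3598716  501.65103263]] [[447.15774134 331.48751922]
 [489.69642362 306.14388942]]
```

View pics/side7.png

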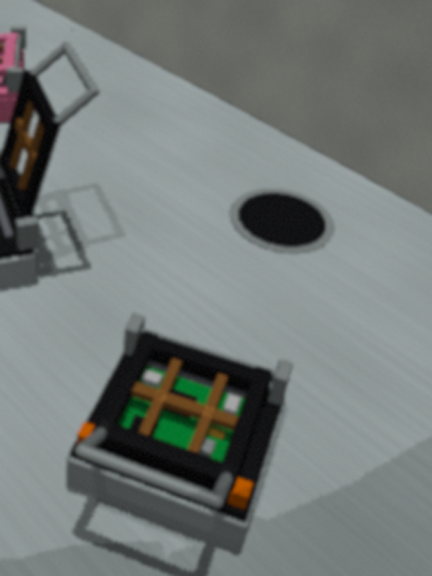

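View pics/top7.png

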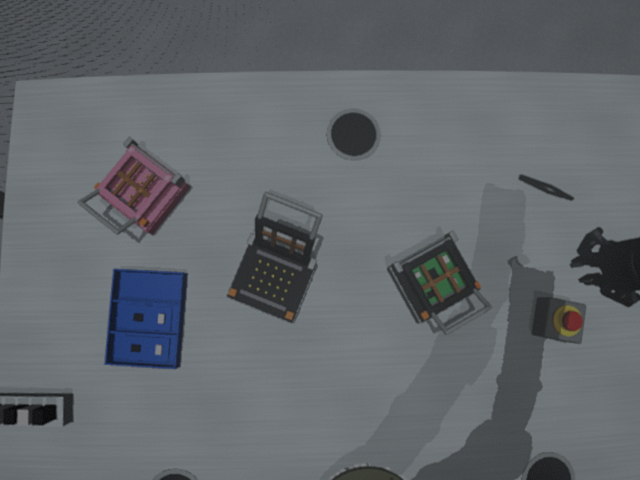

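The frame lies level over the board. Its bar ends are at about (83,452) and (218,497) in the side crop, against (85,452) and (220,502) predicted for shut. The empty frame still stands open at top (285,225), and the arm is clear.

```bash
python3 -c "
from rig import arm
print(arm.sign_off())"
```

```text
the job is handed in; nothing more can be done
None
```

The hold-down frame over the green board is shut and resting on its stop, and I handed the job in at about 12 s. I gripped its handle bar, swung it past upright and lowered it along the hinge arc. Then I released it with a small opening and moved clear.

- **Closing:** Lowering was at most about 0.7 rad/s, and slower at the end. The upward force rose to 18 N when the frame met its stop, which was the highest force reported at the end of any move.
- **Shut position:** At release the tool position put the frame at about 0°. In the last side picture the bar ends lie within about 3 px of where a shut bar should appear.
- **Empty fixture:** Its frame still stands open and looks unmoved in both last pictures.
- **Arm:** It ended clear of everything, with under 1 N on the wrist.

The one disagreement was mid-swing, where the bar's radius from my hinge estimate read up to 2.6 mm over the stated 158 mm. That is about the size of the calibration error. No check failed, but `sign_off` reports no verdict.

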